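Seat a round bar against the end stop of a drilling jig

ROBOT

A 6-joint arm with a two-finger parallel gripper is mounted at the origin on the work surface. World frame = base frame: x ahead of the robot, y to its left, z up, the work surface at z = 0. Lengths are in m, angles in rad, forces in N, time in s.
With the tool pointing down it reaches from about 0.325 to 0.85 m from the base axis. Payload 15.5 kg.
Tool frame: the origin (TCP) lies at the very end of the fingers, on their centre line; the grasp point (between the pads) lies ctrl.tcp_to_grasp behind it (ctrl.tcp_to_grasp is the distance from the TCP to the grasp point, in m); z points along the fingers, y is the line along which they close (so a half turn about z gives the same grasp; the last joint's range is limited). The gripper opens to 91 mm and grips with 3 to 60 N. Pads are 32 mm wide; open, the fingers measure 118 mm over their backs; the gripper's body (76 mm by 178 mm) begins 60 mm behind the grasp point.
Start: joints at [1.129, 0.494, 1.345, -0, 1.302, -0.096], TCP at [0.212, 0.588, 0.214] pointing down, gripper open.
Joint ranges: [-2.91, 2.91], [-0.82, 2.16], [0.22, 2.67], [-1.22, 4.37], [0.12, 2.79], [-3.08, 3.08]. Speed limits (rad/s): [1.89, 1.89, 2.57, 3.01, 3.01, 3.01].

INTERFACE

Orientations are given as a unit quaternion [x, y, z, w].
In Python, from station import ctrl gives the robot as it stands.
- The arm moves only by the tool step_arm, never from a script. Its argument "increments" is text: rows parted by semicolons, each of 7 numbers parted by spaces: the turn, a rotation vector about the tool's x, y, z in rad, then the shift along the tool's x, y, z in mm, then the gripper's target within -1 to 1 (fully open at 1, half-way at 0, shut at -1). In form: wx wy wz dx dy dz fingers; .... A call has 1 to 5 rows; each row shifts and turns the commanded pose from where the row before left it, along the tool's axes as they then stand; what a row does not reach is not made up. A row lasts 1/12 s, in which the tool goes at most 41.7 mm and 7.16 degrees, less where a joint would pass 70% of its speed; a pose out of reach is approached as far as the arm can. A call with a gripper value outside its range is refused whole. The fingers move at their own pace and stop on an object; "newtons" is the grip in N (left out, the last holds). Time passes only in rows, so rows that do not move let the fingers close. It gives the time, the measured TCP pose, the force, the opening and the grip force at its end, in the units of the state.
- ctrl.read_state(): the state, without advancing time (a new reading comes with each control period).
- ctrl.camera(name): name is "scene" or "top" or "wrist"; returns a dict with "image" (400x640x3 uint8, red, green, blue), "K" (3x3 intrinsics, pixels), "k1" (the pictures are not rectified: a ray, as slopes to the right and down, at radius r is drawn at 1 + k1 r^2 times it, then the intrinsics apply), "rvec" (rotation vector, rad) and "tvec" (3), from world to camera coordinates, as OpenCV has them. Camera axes: x right, y down, z forward; pixel columns grow to the right and rows downward; lengths in m; the calibration is good to about 2 mm. A picture is of the moment at which its call begins. There is no depth.
- ctrl.close_job(): hands the job in; it is judged then, once.
The state is a dict: "clock": time; "joint_pos": joint angles; "qd": joint speeds; "effort": joint torques, N m; "eef_pos": TCP position; "ee_rot": TCP orientation; "wrist_force": force on the tool from outside, world axes, zero at the start; "moment": the same for the moment, N m; "gripper_width": opening from 0.0 (shut) to 1.0 (fully open); "grip_force": force on a finger pad.
Only numpy, scipy, OpenCV 4.12 (cv2) and the standard library are available. Lean on these libraries where they do the work, as an engineer would, in place of code of your own. Each camera call takes 0.05 s, during which the arm holds its last target. There are 200 camera calls.

TASK

Take the longest of the three aluminium bars from the notched rest, lay it in the V-groove of the drilling jig on the open side of the drill-guide bridge, then push it along the groove under the bridge until its end is pressed gently but surely against the end stop. Do not ram the stop or shift its setting, and do not force the bar down into the groove. Leave the bar lying there touching the stop, and leave everything else where it is.

Things in the scene. Friction and masses are not known exactly. Their poses are not given: they have to be found in the camera images.
- bar_long_center (a point): Centre of the bar to load: a plain aluminium round bar, diameter 22 mm, length 150 mm, the longest of three in the rest, in any of its three notches; about 0.12 to 0.20 kg. Its x axis runs along the bar, either end may lead; it may be rolled about x. At the start it lies level, centre 44 mm above the table, parallel to the rest's notches.
- bar_mid_center (a point): Centre of another bar in the rest, diameter 22 mm, length 120 mm, x along it. Leave it.
- bar_short_center (a point): Centre of a third bar in the rest, diameter 22 mm, length 100 mm, x along it. Leave it.
- rest: Wooden rest, fixed, 110 by 190 mm: a 10 mm base board with two upright strips across the bars, 10 mm thick, their tops 36 mm above the table, their centres 40 mm either side of the middle (70 mm free between them for the fingers). Origin under its centre; the bars lie along its x, in three notches 60 mm apart along its y.
- jig_groove (a point): Drilling jig, fixed at a changing place and heading. This point is on the axis line of a seated bar, 45.6 mm above the table; x along the groove to the stop, z up. Plywood base x -190 to 150 mm, 110 wide, 20 thick; aluminium V-bed (90 degree groove, 45 mm wide) x -150 to 55 mm, its edges 5 mm below the bar's axis: 16 mm of the bar stands proud. Bar centre at x = -67 mm is clear of the bridge.
- bridge_top (a point): Top of the bush on the dark steel drill-guide bridge, part of the jig: 38 mm above the seated bar's axis, at x = 30 mm of the jig. The bridge covers x = 15 to 45 mm; its posts stand 28 to 38 mm either side of the groove, its plate is 20 to 30 mm above the bar's axis, so the bar passes under but the fingers do not.
- groove_start (a point): The open end of the V-groove, on the seated bar's axis line, at x = -150 mm of the jig. The bar slides in the groove at about 0.5 to 3 N; clearly more than that means it is at the stop. A push of some 5 to 12 N seats it; over 20 N at the stop is ramming. Pressing it into the groove with over 40 N is forcing it. Fingers behind the bar's rear end can push it.
- stop_track (a point): Fixed point of the jig at the start of the end stop's track, on the seated bar's axis line, at x = 70 mm of the jig. The steel stop, 34 mm wide, stands on the track, reached only under the bridge. The flat black buffer pad on it (24 mm square), square to the groove, is 0 to 25 mm beyond this point, locked where last set and not measured: feel for it. The pad gives about 1 mm per 4 N and springs back.
- glue: White glue bottle, diameter 60, height 165 mm; origin under its centre. Leave it.
- screwdriver: Screwdriver, 190 mm long, lying along its x. Leave it.
- screwbox: Grey divided box, 110 by 80 by 35 mm; origin under its centre. Leave it.
- caster: Loose caster wheel lying flat, diameter 64, 26 mm high. Leave it.
- wrench: Steel wrench, 160 mm long, lying along its x. Leave it.
Things that resemble listed ones, but are neither listed nor needed, are in the scene too. Leave any pink or yellow look-alike of the part that bears bar_long_center alone.

How it is judged:
On the way, in this order (a step that is already met when the one before it is completed fails the run):
1. the longest bar lies in the V-groove (y of bar_long_center in the frame of jig_groove between -0.002 and 0.002 m and z of bar_long_center in the frame of jig_groove between -0.002 and 0.002 m and angle between the x axis of bar_long_center and the x axis of jig_groove, either way round below 0.03 rad), for 0.1 s.
2. the bar is pressed against the end stop with more than 2 N (all of step 1 and x of bar_long_center in the frame of pad between -0.0765 and -0.073 m and contact force between bar_long and pad above 2 N), for 0.15 s.
At the end, for the whole second after the job is handed in: The longest bar rests in the V-groove (within 2 mm of its line sideways and in height, within 0.03 rad), released and at rest, its leading end within 1.5 mm of the end stop's buffer pad (its centre at most 76.5 mm before the pad's face) (all of step 1 and x of bar_long_center in the frame of pad between -0.0765 and -0.073 m and linear speed of bar_long below 0.01 m/s); the robot touches nothing.
It fails at once if the bar is rammed against the end stop (over 20 N) (contact force between bar_long and pad above 20 N).
It fails at once if the bar is forced into the groove (over 40 N) (contact force between bar_long and jig above 40 N).
It fails at once if the end stop is shifted by more than 2 mm (distance of stop from where it was at the start of the episode above 0.002 m).
It fails at once if another bar is moved by more than 10 mm, or another loose thing by more than 20 mm (distance of any of bar_mid_center, bar_short_center from where it was at the start of the episode above 0.01 m or distance of any of glue, screwdriver, screwbox, caster, wrench from where it was at the start of the episode above 0.02 m).
It also fails if it takes over 58 s, if anything falls off the work surface, if the arm or the gripper's body presses on something with over 40 N, if the wrist force passes 120 N, or if a joint passes its speed limit or range.

## Working session

There is one attempt and no reset: what is moved stays moved. The work goes in short steps, Python scripts to look and compute and a tool call to move; the robot and the scene stay as the last step left them, time stands still between calls to the robot, and variables do not carry over. Pictures are saved under pics/ and viewed, at most 10 in all, crops included, and the job is handed in when it is done.

Besides the shell and the picture viewer there is one more tool, called after "Call:" by a JSON object that holds its "op" and its "data", one argument or row to a line. step_arm: Moves the arm, as the interface text tells. Its arguments: {"type":"object","properties":{"increments":{"type":"string"},"newtons":{"type":"number"}},"required":["increments"]}

```bash
mkdir -p pics; ls; python3 - <<'E'
from station import ctrl
import cv2,pickle
d={}
for n in ("scene","top","wrist"):
    c=ctrl.camera(n); d[n]=c
    cv2.imwrite(f"pics/{n}0.png",c["image"][:,:,::-1]); print(n,c["K"].tolist(),c["k1"],c["rvec"],c["tvec"])
pickle.dump(d,open("c0.pkl","wb"))
print(ctrl.read_state(),ctrl.tcp_to_grasp)
E
```

```text
pics
scene [[486.2045322741069, 0.0, 309.3941598412938], [0.0, 486.2045322741069, 203.5076739382036], [0.0, 0.0, 1.0]] -0.1309589550239751 [ 1.71301616  1.53446243 -0.7878712 ] [-0.09278416 -0.2255155   1.81460559]
top [[392.61490875844703, 0.0, 319.5555635510719], [0.0, 392.61490875844703, 195.70024868285364], [0.0, 0.0, 1.0]] 0.03375866675036545 [ 2.196142   -2.13196723  0.129084  ] [-0.00227834  0.48803565  1.20682248]
wrist [[318.7596745376908, 0.0, 320.0499447069537], [0.0, 318.7596745376908, 202.1773467895626], [0.0, 0.0, 1.0]] -0.007967818172442173 [-2.3750856  -1.66538458 -0.2359879 ] [-0.62481885 -0.03017796  0.39120238]
{'clock': 0.15, 'joint_pos': array([ 1.12851078e+00,  4.94072959e-01,  1.34594310e+00,  1.70349635e-05,
        1.30248722e+00, -9.54988403e-02]), 'qd': array([-0.00094728, -0.00299696, -0.0023738 , -0.0003009 , -0.00075636,
       -0.00097263]), 'effort': array([ 2.33889870e-03, -8.79207230e+01, -3.82053816e+01,  7.06111640e-02,
        5.00575500e-02, -1.11007639e-04]), 'eef_pos': array([0.21230047, 0.58755647, 0.21347051]), 'ee_rot': array([ 1.72528018e-01,  9.85004505e-01, -4.36769754e-04, -1.28876608e-04]), 'wrist_force': array([-0.34762926, -0.56015155,  0.24421949]), 'moment': array([-0.01473394,  0.01875041,  0.0252589 ]), 'grip_force': 0.0, 'gripper_width': 1.0008668261772034} 0.0188
```

View pics/top0.png

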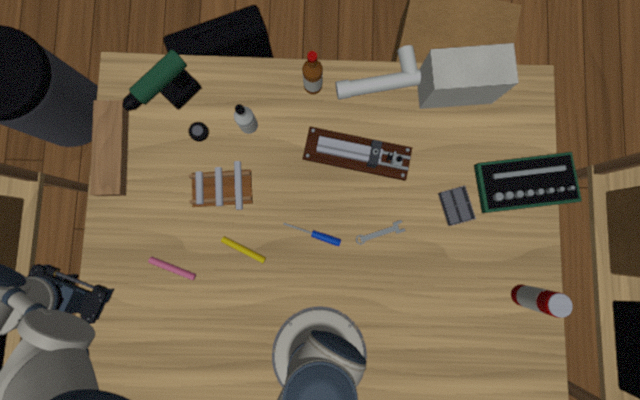

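View pics/scene0.png

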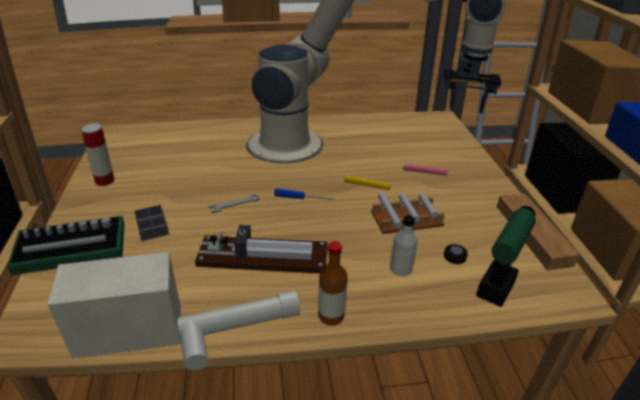

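The top view shows the rest at (221,188) with bars at x≈199, 219 and 239; the right one (239,185) looks longest. The jig is at (357,153), its open side to the left, the bridge at (376,152) and the stop at (395,158). Things that could be taken for the bar: the mid and short bars (219,186) and (199,187), the pink (172,268) and yellow (243,249) sticks, the white pipe (375,84) and the bar in the green box (530,172). My choice is the bar at (239,185).

```bash
cat > h.py <<'E'
import numpy as np,cv2
def ray(c,uv):
    uv=np.asarray(uv,float).reshape(-1,2);K=c["K"]
    d=(uv-[K[0,2],K[1,2]])/K[0,0]; s=d.copy()
    for _ in range(20): s=d/(1+c["k1"]*(s**2).sum(1,keepdims=True))
    R=cv2.Rodrigues(np.asarray(c["rvec"],float))[0]
    return -R.T@np.ravel(c["tvec"]), np.c_[s,np.ones(len(s))]@R
def onz(c,uv,z):
    o,d=ray(c,uv); return o+d*((z-o[2])/d[:,2:])
def proj(c,p):
    R=cv2.Rodrigues(np.asarray(c["rvec"],float))[0]
    q=np.asarray(p,float).reshape(-1,3)@R.T+np.ravel(c["tvec"]); s=q[:,:2]/q[:,2:]
    s=s*(1+c["k1"]*(s**2).sum(1,keepdims=True)); return s*c["K"][0,0]+[c["K"][0,2],c["K"][1,2]]
E
python3 - <<'E'
import pickle; from h import *
d=pickle.load(open("c0.pkl","rb"));c=d["top"];im=c["image"]
hsv=cv2.cvtColor(im,cv2.COLOR_RGB2HSV)
def comps(m,x0,y0,x1,y1,z,amin):
    mm=np.zeros_like(m);mm[y0:y1,x0:x1]=m[y0:y1,x0:x1]
    for k in cv2.findContours(mm,cv2.RETR_EXTERNAL,cv2.CHAIN_APPROX_NONE)[0]:
        if len(k)<amin: continue
        r=cv2.minAreaRect(k);b=onz(c,cv2.boxPoints(r),z)
        e=[np.linalg.norm(b[1]-b[0]),np.linalg.norm(b[2]-b[1])]
        ax=(b[1]-b[0]) if e[0]>e[1] else b[2]-b[1]
        print(np.round(r[0],1),"ctr",np.round(b.mean(0),4),"size",np.round(e,3),"ang",round(np.degrees(np.arctan2(ax[1],ax[0])),1))
gray=((hsv[...,1]<70)&(hsv[...,2]>110)).astype(np.uint8)*255
print("bars");comps(gray,185,150,260,220,.05,15)
print("bed");comps(gray,300,120,420,185,.0406,20)
red=((hsv[...,1]>115)&(hsv[...,2]<120)).astype(np.uint8)*255
red=cv2.morphologyEx(red,cv2.MORPH_CLOSE,np.ones((15,15)))
print("base");comps(red,295,120,420,190,.02,60)
a=cv2.resize(im[120:220,180:270],None,fx=4.4,fy=4.4,interpolation=cv2.INTER_CUBIC)
b=cv2.resize(im[115:195,295:420],None,fx=3,fy=3,interpolation=cv2.INTER_CUBIC)
out=np.zeros((440,396+375,3),np.uint8);out[:,:396]=a;out[:240,396:]=b
cv2.imwrite("pics/crop0.png",out[:,:,::-1])
E
```

```text
bars
[198.5 187.5] ctr [0.4998 0.3858 0.05  ] size [0.021 0.103] ang -176.4
[217.9 186.5] ctr [0.5048 0.3266 0.05  ] size [0.022 0.122] ang -175.2
[237.7 185. ] ctr [0.5115 0.2661 0.05  ] size [0.023 0.15 ] ang -175.7
bed
[394.3 159.1] ctr [ 0.6093 -0.2194  0.0406] size [0.046 0.097] ang -101.2
[343.3 148.4] ctr [ 0.639  -0.0583  0.0406] size [0.048 0.166] ang -100.2
base
[357.1 153.1] ctr [ 0.6301 -0.1036  0.02  ] size [0.113 0.341] ang -100.3
```

View pics/crop0.png

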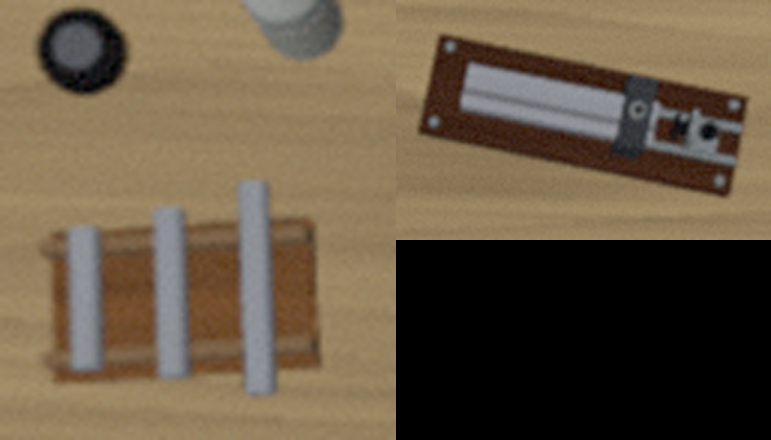

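The crop shows the right bar is clearly the longest (measured 150 mm, against 122 and 103), at (238,185), and it is bare aluminium. The jig's open bed is to the left of the bridge. The bar is at (0.5115, 0.266) with its axis at 4.6°. The groove runs at about -100.2° with its origin near (0.627, -0.124). I'll move above the bar.

Call:
{"op": "step_arm", "data": {
  "increments": "0 0 -0.107 0 0 0 0.1; 0 0 -0.107 0 0 0 0.1; 0 0 -0.107 0 0 0 0.1; 0 0 -0.107 0 0 0 0.1; 0 0 0 0 0 0 0.1",
  "newtons": 20
}}

```text
clock: 0.57
eef_pos: [0.2124, 0.5876, 0.2137]
ee_rot: [-0.043, 0.999, -0.0, -0.0]
wrist_force: [0.7, -0.7, -0.6]
gripper_width: 0.668
grip_force: 0.0
```

Call:
{"op": "step_arm", "data": {
  "increments": "0 0 0 -24.5 -31.5 0 0.1; 0 0 0 -24.5 -31.5 0 0.1; 0 0 0 -24.5 -31.5 0 0.1; 0 0 0 -24.5 -31.5 0 0.1; 0 0 0 -24.5 -31.5 0 0.1"
}}

```text
clock: 0.98
eef_pos: [0.3481, 0.4392, 0.2139]
ee_rot: [-0.039, 0.999, -0.0, -0.0]
wrist_force: [0.4, 0.1, 0.5]
gripper_width: 0.548
grip_force: 0.0
```

Call:
{"op": "step_arm", "data": {
  "increments": "0 0 0 -24.5 -31.5 0 0.1; 0 0 0 -24.5 -31.5 0 0.1; 0 0 0 -24.5 -31.5 0 0.1; 0 0 0 -24.5 -31.5 0 0.1; 0 0 0 -24.5 -31.5 0 0.1"
}}

```text
clock: 1.4
eef_pos: [0.4832, 0.292, 0.2139]
ee_rot: [-0.038, 0.999, 0.0, 0.0]
wrist_force: [0.2, 1.1, 0.1]
gripper_width: 0.547
grip_force: 0.0
```

Call:
{"op": "step_arm", "data": {
  "increments": "0 0 0 -24 -31 10 0.1; 0 0 0 0 0 20 0.1; 0 0 0 0 0 20 0.1; 0 0 0 0 0 0 0.1;0 0 0 0 0 0 0.1"
}}

```text
clock: 1.82
eef_pos: [0.508, 0.2645, 0.1635]
ee_rot: [-0.039, 0.999, -0.0, -0.001]
wrist_force: [-0.1, 0.5, -0.0]
gripper_width: 0.551
grip_force: 0.0
```

```bash
python3 - <<'E'
from station import ctrl
from h import *
import pickle
c=ctrl.camera("wrist");pickle.dump((c,ctrl.read_state()),open("c1.pkl","wb"))
s=ctrl.read_state();print(s["eef_pos"],s["ee_rot"],s["wrist_force"])
print(proj(c,[[.5115,.2661,.044],[.587,.272,.044],[.436,.260,.044]]))
im=c["image"];cv2.imwrite("pics/w1.png",im[:,:,::-1])
hsv=cv2.cvtColor(im,cv2.COLOR_RGB2HSV)
g=((hsv[...,1]<60)&(hsv[...,2]>90)).astype(np.uint8)*255
for k in cv2.findContours(g,cv2.RETR_EXTERNAL,cv2.CHAIN_APPROX_NONE)[0]:
    if len(k)>80:
        r=cv2.minAreaRect(k);b=onz(c,cv2.boxPoints(r),.05);print(np.round(r[0]),np.round(r[1]),np.round(b,4).tolist())
E
```

```text
[0.50852798 0.26502627 0.16444845] [-3.98058182e-02  9.99207427e-01 -2.50470386e-05 -1.17285641e-04] [-0.23145541  0.25461713  0.03628553]
[[321.00882694 201.02203348]
 [320.98164654 273.00195668]
 [320.81266104 118.27643859]]
[557. 296.] [24. 70.] [[0.5806, 0.4742, 0.05], [0.5753, 0.5452, 0.05], [0.6027, 0.5541, 0.05], [0.608, 0.4813, 0.05]]
[320. 296.] [206.  24.] [[0.6316, 0.1683, 0.05], [0.604, 0.1688, 0.05], [0.5892, 0.375, 0.05], [0.6166, 0.3795, 0.05]]
[ 83. 296.] [23. 70.] [[0.6178, -0.0017, 0.05], [0.6121, 0.0693, 0.05], [0.639, 0.0666, 0.05], [0.645, -0.006, 0.05]]
[449. 198.] [ 26. 108.] [[0.551, 0.3754, 0.05], [0.4482, 0.3681, 0.05], [0.4488, 0.3912, 0.05], [0.5521, 0.4009, 0.05]]
[387. 189.] [ 24. 111.] [[0.5491, 0.3187, 0.05], [0.4447, 0.3094, 0.05], [0.4438, 0.3307, 0.05], [0.5482, 0.3422, 0.05]]
[322. 197.] [158.  25.] [[0.4364, 0.2498, 0.05], [0.4348, 0.2713, 0.05], [0.586, 0.2849, 0.05], [0.588, 0.2601, 0.05]]
[129.  43.] [112.   7.] [[0.3786, 0.0577, 0.05], [0.3737, 0.0604, 0.05], [0.3991, 0.1426, 0.05], [0.4044, 0.1402, 0.05]]
```

View pics/w1.png

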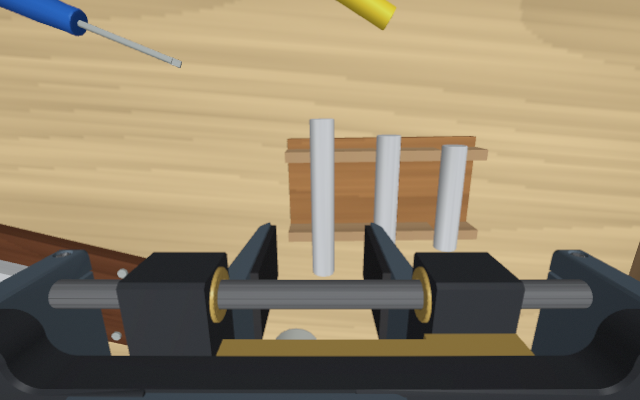

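The wrist view shows the long bar centred at (322,197) between the open fingers, with the neighbouring bars clear. Both cameras agree to about 1 mm. I'll grip it high, with the TCP about 3.5 mm below its axis, so that the fingertips will clear the V-bed.

Call:
{"op": "step_arm", "data": {
  "increments": "0 0 0 -2.5 1.2 30 0.1; 0 0 0 0 0 30 0.1; 0 0 0 0 0 30 0.1; 0 0 0 0 0 20 0.1; 0 0 0 0 0 8 0.1"
}}

```text
clock: 2.28
eef_pos: [0.5102, 0.2665, 0.0446]
ee_rot: [-0.04, 0.999, -0.0, -0.001]
wrist_force: [-0.1, 0.3, -0.3]
gripper_width: 0.553
grip_force: 0.0
```

Call:
{"op": "step_arm", "data": {
  "increments": "0 0 0 0 0 3 0.1; 0 0 0 0 0 0 0.1"
}}

```text
clock: 2.45
eef_pos: [0.5115, 0.2667, 0.0438]
ee_rot: [-0.041, 0.999, 0.0, 0.0]
wrist_force: [-0.3, -0.2, 0.1]
gripper_width: 0.549
grip_force: 0.0
```

Call:
{"op": "step_arm", "data": {
  "increments": "0 0 0 0 0 2.5 0.1; 0 0 0 0 0 0 -1; 0 0 0 0 0 0 -1; 0 0 0 0 0 0 -1; 0 0 0 0 0 0 -1",
  "newtons": 25
}}

```text
clock: 2.87
eef_pos: [0.5113, 0.2662, 0.0409]
ee_rot: [-0.041, 0.999, 0.0, 0.0]
wrist_force: [0.5, 0.8, -0.7]
gripper_width: 0.288
grip_force: 0.0
```

Call:
{"op": "step_arm", "data": {
  "increments": "0 0 0 0 0 0 -1; 0 0 0 0 0 0 -1"
}}

```text
clock: 3.03
eef_pos: [0.5112, 0.2665, 0.0407]
ee_rot: [-0.041, 0.999, 0.0, 0.0]
wrist_force: [-0.5, 2.5, 2.3]
gripper_width: 0.235
grip_force: 25.0
```

Call:
{"op": "step_arm", "data": {
  "increments": "0 0 0 0 0 -5 -1; 0 0 0 0 0 -15 -1; 0 0 0 0 0 -25 -1; 0 0 0 0 0 -30 -1; 0 0 0 0 0 -25 -1"
}}

```text
clock: 3.45
eef_pos: [0.5108, 0.2659, 0.1422]
ee_rot: [-0.041, 0.999, -0.0, -0.0]
wrist_force: [-0.4, -0.3, -1.3]
gripper_width: 0.235
grip_force: 25.0
```

Call:
{"op": "step_arm", "data": {
  "increments": "0 0 0 0 0 0 -1"
}}

```text
clock: 3.53
eef_pos: [0.5131, 0.2669, 0.1453]
ee_rot: [-0.041, 0.999, 0.001, 0.003]
wrist_force: [1.5, -0.1, -0.3]
gripper_width: 0.234
grip_force: 25.0
```

```bash
python3 - <<'E'
from station import ctrl
from h import *
s=ctrl.read_state();print(s["eef_pos"],s["ee_rot"],s["wrist_force"],s["moment"])
c=ctrl.camera("scene");cv2.imwrite("pics/s2.png",cv2.resize(c["image"][120:270,320:520,::-1],None,fx=3,fy=3))
# target
d=np.radians(-100.2);u=np.array([np.cos(d),np.sin(d)]);t=np.array([.6269,-.124])-.075*u
print("target",t)
E
```

```text
[0.51310524 0.26686656 0.14526205] [-4.05931944e-02  9.99170519e-01  9.62715995e-04  3.08854890e-03] [ 1.51462724 -0.0871838  -0.26658748] [ 0.06171475 -0.07942252 -0.03021979]
target [ 0.64018136 -0.05018533]
```

View pics/s2.png

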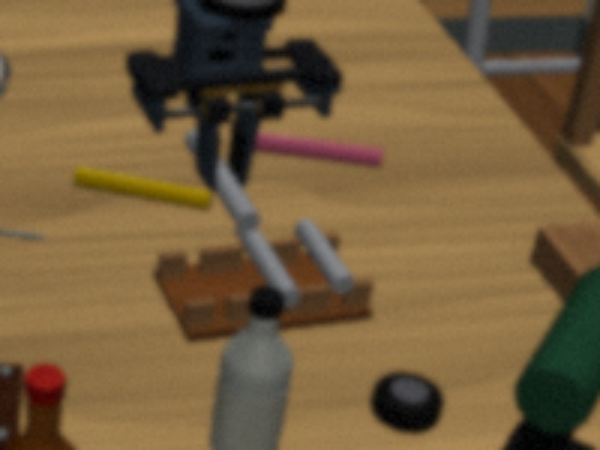

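The picture shows the bar held level between the fingers at about (235,195) and the other two bars undisturbed. Now I'll turn it to the groove heading.

Call:
{"op": "step_arm", "data": {
  "increments": "0 0 0.122 0 0 0 -1; 0 0 0.122 0 0 0 -1; 0 0 0.122 0 0 0 -1; 0 0 0.122 0 0 0 -1; 0 0 0.122 0 0 0 -1"
}}

```text
clock: 4.0
eef_pos: [0.5102, 0.2658, 0.1393]
ee_rot: [0.264, 0.964, -0.001, -0.001]
wrist_force: [-0.9, -0.3, -0.5]
gripper_width: 0.236
grip_force: 25.0
```

Call:
{"op": "step_arm", "data": {
  "increments": "0 0 0.122 0 0 0 -1; 0 0 0.122 0 0 0 -1; 0 0 0.122 0 0 0 -1; 0 0 0.122 0 0 0 -1; 0 0 0.122 0 0 0 -1"
}}

```text
clock: 4.42
eef_pos: [0.5103, 0.2657, 0.1393]
ee_rot: [0.542, 0.841, -0.001, -0.001]
wrist_force: [-0.8, -0.8, -2.0]
gripper_width: 0.233
grip_force: 25.0
```

Call:
{"op": "step_arm", "data": {
  "increments": "0 0 0.122 0 0 0 -1; 0 0 0.122 0 0 0 -1; 0 0 0.122 0 0 0 -1; 0 0 0.122 0 0 0 -1; 0 0 0.122 0 0 0 -1"
}}

```text
clock: 4.83
eef_pos: [0.5103, 0.2658, 0.1393]
ee_rot: [0.769, 0.639, -0.001, -0.0]
wrist_force: [1.1, -0.2, -1.1]
gripper_width: 0.236
grip_force: 25.0
```

Call:
{"op": "step_arm", "data": {
  "increments": "0 0 0 -32 20 0 -1; 0 0 0 -32 20 0 -1; 0 0 0 -32 20 0 -1; 0 0 0 -32 20 0 -1; 0 0 0 -32 20 0 -1"
}}

```text
clock: 5.25
eef_pos: [0.5807, 0.0891, 0.1393]
ee_rot: [0.767, 0.642, -0.001, -0.001]
wrist_force: [1.5, 0.3, -1.7]
gripper_width: 0.233
grip_force: 25.0
```

Call:
{"op": "step_arm", "data": {
  "increments": "0 0 0 -32 20 0 -1; 0 0 0 -32 20 0 -1; 0 0 0 -32 20 0 -1; 0 0 0 -32 20 0 -1; 0 0 0 0 0 0 -1"
}}

```text
clock: 5.67
eef_pos: [0.6388, -0.0554, 0.1392]
ee_rot: [0.768, 0.64, -0.0, 0.001]
wrist_force: [-0.1, -0.2, -1.9]
gripper_width: 0.232
grip_force: 25.0
```

```bash
python3 - <<'E'
from station import ctrl
from h import *
import pickle
s=ctrl.read_state();c=ctrl.camera("wrist");pickle.dump((c,s),open("c3.pkl","wb"))
q=s["ee_rot"];print(s["eef_pos"],np.degrees(2*np.arctan2(q[1],q[0])),q)
im=c["image"].copy()
d=np.radians(-100.2);u=np.array([np.cos(d),np.sin(d)]);n=np.array([-u[1],u[0]]);o=np.array([.6269,-.124])
for x,y,z in [(-.15,.0225,.0406),(-.15,-.0225,.0406),(.01,.0225,.0406),(.01,-.0225,.0406),(-.19,.055,.02),(-.19,-.055,.02)]:
    p=proj(c,[*(o+u*x+n*y),z])[0];print(p); cv2.circle(im,tuple(int(v) for v in p),2,(255,0,0),-1)
cv2.imwrite("pics/w3.png",im[:,:,::-1])
E
```

```text
[ 0.63881283 -0.05537672  0.13920964] 79.57596400556385 [ 7.68417481e-01  6.39948293e-01 -4.71375033e-04  7.32076760e-04]
[348.33312093 108.14915932]
[292.75032745 108.43660855]
[344.98816956 283.73158059]
[297.62485814 283.94831079]
[385.9620081   58.33657341]
[254.6239365   59.03782581]
```

View pics/w3.png

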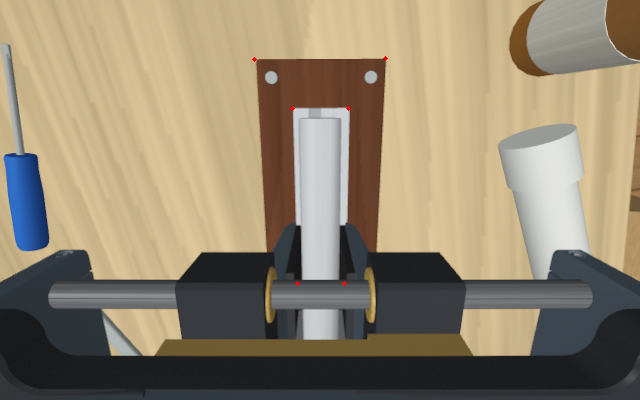

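The wrist view shows the bar over the bed, at columns 301–340, with the bed end at (293–349,108) and the base edges matching my prediction to about 1–2 px. I'll fit the edges to sub-pixel.

```bash
cat > edges.py <<'E'
from h import *
def fit(c,rows,guess,z,sign,w=6):
    g=cv2.GaussianBlur(cv2.cvtColor(c["image"],cv2.COLOR_RGB2GRAY).astype(np.float32),(0,0),.8)
    P=[]
    for r in rows:
        x0=int(round(guess(r)));s=np.arange(x0-w,x0+w+1)
        d=sign*(g[r,s+1]-g[r,s-1]);k=int(d.argmax())
        if 0<k<2*w:
            a,b,e=d[k-1:k+2];P.append((s[k]+.5*(a-e)/(a-2*b+e),r))
    W=onz(c,np.array(P),z)[:,:2];vx,vy,x,y=cv2.fitLine(W.astype(np.float32),cv2.DIST_HUBER,0,.0003,.01).ravel()
    if vy>0:vx,vy=-vx,-vy
    res=np.abs((W-[x,y])@np.array([-vy,vx]))
    return np.array([x,y]),np.array([vx,vy]),np.median(res),len(P)
def lin(a,b): return lambda r:a[0]+(b[0]-a[0])*(r-a[1])/(b[1]-a[1])
def rep(nm,L,R,x):
    # mid line evaluated at world y=x
    f=lambda e:e[0]+e[1]*((x-e[0][1])/e[1][1])
    m=(f(L)+f(R))/2;a=[np.degrees(np.arctan2(e[1][1],e[1][0])) for e in(L,R)]
    wid=abs((f(L)-f(R))[0])*np.sin(np.radians(abs(np.mean(a))))
    print(nm,"x@y",x,round(m[0],4),"angs",np.round(a,2),"width",round(wid,4),L[2:],R[2:]);return m,np.mean(a)
E
python3 - <<'E'
from edges import *
import pickle
c,s=pickle.load(open("c3.pkl","rb"))
for y in (-.055,.02):
    rep("bed",fit(c,range(114,218),lin((293,108),(295.5,220)),.0406,1,4),fit(c,range(114,218),lin((349,108),(347,220)),.0406,-1,4),y)
    rep("base",fit(c,range(70,240),lin((256,60),(267,250)),.02,-1),fit(c,range(70,240),lin((386,60),(377,250)),.02,1),y)
    rep("bar",fit(c,range(125,220),lin((300,120),(301,220)),.0427+.1,-1,4),fit(c,range(125,220),lin((341,120),(340,220)),.1427,1,4),y)
E
```

```text
bed x@y -0.055 0.6394 angs [-100.3  -100.26] width 0.046 (np.float64(3.805961187244016e-05), 104) (np.float64(4.2540415636304314e-05), 104)
base x@y -0.055 0.6394 angs [-100.24 -100.28] width 0.1088 (np.float64(3.234098992602114e-05), 170) (np.float64(3.555431275417363e-05), 170)
bar x@y -0.055 0.6384 angs [-100.3  -100.26] width 0.0221 (np.float64(3.815674300383956e-05), 95) (np.float64(3.161079849402369e-05), 95)
bed x@y 0.02 0.653 angs [-100.3  -100.26] width 0.0459 (np.float64(3.805961187244016e-05), 104) (np.float64(4.2540415636304314e-05), 104)
base x@y 0.02 0.653 angs [-100.24 -100.28] width 0.1088 (np.float64(3.234098992602114e-05), 170) (np.float64(3.555431275417363e-05), 170)
bar x@y 0.02 0.652 angs [-100.3  -100.26] width 0.0221 (np.float64(3.815674300383956e-05), 95) (np.float64(3.161079849402369e-05), 95)
```

Call:
{"op": "step_arm", "data": {
  "increments": "0 0 0 2 1 0 -1; 0 0 0 0 0 30 -1; 0 0 0 0 0 30 -1; 0 0 0 0 0 20 -1; 0 0 0 0 0 7 -1"
}}

```text
clock: 6.13
eef_pos: [0.6359, -0.0456, 0.0499]
ee_rot: [0.767, 0.642, -0.002, -0.002]
wrist_force: [-1.3, -0.3, -1.8]
gripper_width: 0.229
grip_force: 25.0
```

Call:
{"op": "step_arm", "data": {
  "increments": "0 0 0 0 0 0 -1; 0 0 0 0 0 0 -1"
}}

```text
clock: 6.3
eef_pos: [0.6385, -0.0466, 0.0539]
ee_rot: [0.767, 0.642, -0.0, -0.0]
wrist_force: [0.6, 0.8, -2.2]
gripper_width: 0.235
grip_force: 25.0
```

```bash
python3 - <<'E'
from station import ctrl
from edges import *
import pickle
s=ctrl.read_state();c=ctrl.camera("wrist");pickle.dump((c,s),open("c4.pkl","wb"))
q=s["ee_rot"];print(s["eef_pos"],np.degrees(2*np.arctan2(q[1],q[0])),q,s["wrist_force"],s["moment"])
cv2.imwrite("pics/w4.png",c["image"][:,:,::-1])
d=np.radians(-100.27);u=np.array([np.cos(d),np.sin(d)]);n=np.array([-u[1],u[0]])
o=np.array([.6394,-.055])+u*.069  # approx groove origin
P=lambda x,y,z:proj(c,[*(o+u*x+n*y),z])[0]
zb=s["eef_pos"][2]+.0033
pts={k:(P(-.14,yy,z),P(-.09,yy,z)) for k,yy,z in[("bl",-.0225,.0406),("br",.0225,.0406),("al",-.055,.02),("ar",.055,.02),("rl",-.011,zb),("rr",.011,zb)]}
for k,v in pts.items(): print(k,np.round(v,0).tolist())
E
```

```text
[ 0.63852608 -0.04662603  0.05389269] 79.85177750289112 [ 7.66875235e-01  6.41796202e-01 -5.58359822e-05 -7.67012516e-05] [ 0.5678984   0.77917629 -2.22522609] [-0.09549815  0.01981471 -0.03053492]
bl [[285.0, 140.0], [288.0, 223.0]]
br [[365.0, 140.0], [361.0, 223.0]]
al [[237.0, 137.0], [242.0, 212.0]]
ar [[412.0, 137.0], [406.0, 213.0]]
rl [[304.0, 143.0], [305.0, 233.0]]
rr [[347.0, 143.0], [344.0, 233.0]]
```

View pics/w4.png

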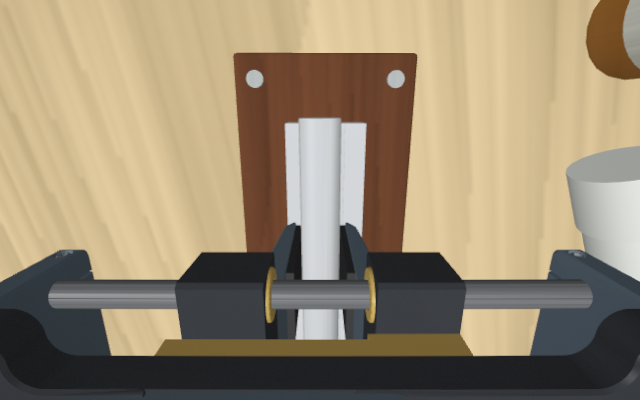

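```bash
python3 - <<'E'
from edges import *
import pickle
c,s=pickle.load(open("c4.pkl","rb"))
zb=s["eef_pos"][2]+.0033
for y in (-.0466,.02):
    rep("bed",fit(c,range(128,215),lin((285,124),(288,222)),.0406,1,4),fit(c,range(128,215),lin((366,124),(362,222)),.0406,-1,4),y)
    rep("base",fit(c,range(70,240),lin((234,56),(246,250)),.02,-1),fit(c,range(70,240),lin((416,56),(403,250)),.02,1),y)
    rep("bar",fit(c,range(128,215),lin((299,124),(302,222)),zb,-1,4),fit(c,range(128,215),lin((341,124),(339,222)),zb,1,4),y)
E
```

```text
bed x@y -0.0466 0.641 angs [-100.29 -100.27] width 0.0458 (np.float64(3.0151551040845037e-05), 87) (np.float64(2.3820590489778116e-05), 87)
base x@y -0.0466 0.6409 angs [-100.24 -100.29] width 0.1085 (np.float64(2.1534218782737462e-05), 170) (np.float64(2.4272244140295675e-05), 170)
bar x@y -0.0466 0.638 angs [-100.14 -100.01] width 0.0223 (np.float64(3.4320145674907856e-05), 87) (np.float64(2.767548744467723e-05), 87)
bed x@y 0.02 0.653 angs [-100.29 -100.27] width 0.0458 (np.float64(3.0151551040845037e-05), 87) (np.float64(2.3820590489778116e-05), 87)
base x@y 0.02 0.653 angs [-100.24 -100.29] width 0.1085 (np.float64(2.1534218782737462e-05), 170) (np.float64(2.4272244140295675e-05), 170)
bar x@y 0.02 0.6498 angs [-100.14 -100.01] width 0.0221 (np.float64(3.4320145674907856e-05), 87) (np.float64(2.767548744467723e-05), 87)
```

Call:
{"op": "step_arm", "data": {
  "increments": "0 0 0.003 -4 1.5 0 -1; 0 0 0 -4 1.5 0 -1; 0 0 0 0 0 0 -1; 0 0 0 0 0 0 -1"
}}

```text
clock: 6.68
eef_pos: [0.6404, -0.0563, 0.054]
ee_rot: [0.768, 0.64, 0.0, 0.0]
wrist_force: [-0.5, -0.2, -0.8]
gripper_width: 0.241
grip_force: 25.0
```

```bash
cat > chk.py <<'E'
from station import ctrl
from edges import *
s=ctrl.read_state();c=ctrl.camera("wrist")
q=s["ee_rot"];print(s["eef_pos"],np.degrees(2*np.arctan2(q[1],q[0])),s["wrist_force"])
zb=s["eef_pos"][2]+.0033
for y in (-.055,.02):
    a=fit(c,range(135,215),lin((286,130),(288,222)),.0406,1,7);b=fit(c,range(135,215),lin((365,130),(362,222)),.0406,-1,7)
    rep("bed",a,b,y)
    rep("bar",fit(c,range(135,215),lin((302,130),(304,222)),zb,-1,5),fit(c,range(135,215),lin((344,130),(342,222)),zb,1,5),y)
cv2.imwrite("pics/last.png",c["image"][:,:,::-1])
E
python3 chk.py
```

```text
[ 0.64036637 -0.0562725   0.05401637] 79.59522518534125 [-0.45465187 -0.16956088 -0.8079213 ]Traceback (most recent call last):
  File "chk.py", line 7, in <module>
    a=fit(c,range(135,215),lin((286,130),(288,222)),.0406,1,7);b=fit(c,range(135,215),lin((365,130),(362,222)),.0406,-1,7)
  File "edges.py", line 10, in fit
    W=onz(c,np.array(P),z)[:,:2];vx,vy,x,y=cv2.fitLine(W.astype(np.float32),cv2.DIST_HUBER,0,.0003,.01).ravel()
                                           ~~~~~~~~~~~^^^^^^^^^^^^^^^^^^^^^^^^^^^^^^^^^^^^^^^^^^^^^^^^^
cv2.error: OpenCV(4.12.0) /io/opencv/modules/imgproc/src/linefit.cpp:50: error: (-215:Assertion failed) count > 0 in function 'fitLine2D_wods'
```

```bash
cat > chk.py <<'E'
from station import ctrl
from edges import *
s=ctrl.read_state();c=ctrl.camera("wrist")
q=s["ee_rot"];print(s["eef_pos"],np.degrees(2*np.arctan2(q[1],q[0])),s["wrist_force"])
zb=s["eef_pos"][2]+.0033
d=np.radians(-100.27);u=np.array([np.cos(d),np.sin(d)]);n=np.array([-u[1],u[0]]);o=np.array([.6394,-.055])+u*.069
def L(y,z): return lin(*[proj(c,[*(o+u*x+n*y),z])[0] for x in(-.13,-.1)])
rows=range(145,215)
for y in (-.055,.02):
    rep("bed",fit(c,rows,L(-.0228,.0406),.0406,1,4),fit(c,rows,L(.0228,.0406),.0406,-1,4),y)
    rep("bar",fit(c,rows,L(-.011,zb),zb,-1,5),fit(c,rows,L(.011,zb),zb,1,5),y)
cv2.imwrite("pics/last.png",c["image"][:,:,::-1])
E
python3 chk.py
```

```text
[ 0.64022792 -0.05609031  0.05385447] 79.60100188289529 [-0.4425131  -0.21669643 -0.96464231]
bed x@y -0.055 0.6395 angs [-100.29 -100.24] width 0.0458 (np.float64(2.7168539554229713e-05), 70) (np.float64(2.2810797556747374e-05), 70)
bar x@y -0.055 0.6399 angs [-100.24 -100.13] width 0.0222 (np.float64(3.7314080421590586e-05), 70) (np.float64(3.154972271759378e-05), 70)
bed x@y 0.02 0.653 angs [-100.29 -100.24] width 0.0458 (np.float64(2.7168539554229713e-05), 70) (np.float64(2.2810797556747374e-05), 70)
bar x@y 0.02 0.6534 angs [-100.24 -100.13] width 0.0221 (np.float64(3.7314080421590586e-05), 70) (np.float64(3.154972271759378e-05), 70)
```

Aligned to 0.4 mm. I'll lower gently.

Call:
{"op": "step_arm", "data": {
  "increments": "0 0 0 0 -0.4 3 -1; 0 0 0 0 0 3 -1; 0 0 0 0 0 2.5 -1; 0 0 0 0 0 0 -1; 0 0 0 0 0 0 -1"
}}

```text
clock: 7.2
eef_pos: [0.6394, -0.0556, 0.0446]
ee_rot: [0.768, 0.64, -0.0, -0.0]
wrist_force: [-0.2, -0.4, -1.6]
gripper_width: 0.236
grip_force: 25.0
```

Call:
{"op": "step_arm", "data": {
  "increments": "0 0 0 0 0 0.8 -1; 0 0 0 0 0 0 -1"
}}

```text
clock: 7.37
eef_pos: [0.6397, -0.0557, 0.0441]
ee_rot: [0.768, 0.64, -0.0, 0.0]
wrist_force: [-0.6, 1.0, 0.4]
gripper_width: 0.237
grip_force: 25.0
```

Call:
{"op": "step_arm", "data": {
  "increments": "0 0 0 0 0 0.7 -1; 0 0 0 0 0 0 -1"
}}

```text
clock: 7.53
eef_pos: [0.6396, -0.0557, 0.0434]
ee_rot: [0.768, 0.64, -0.0, -0.0]
wrist_force: [-0.5, -0.3, -1.4]
gripper_width: 0.234
grip_force: 25.0
```

Call:
{"op": "step_arm", "data": {
  "increments": "0 0 0 0 0 0.6 -1; 0 0 0 0 0 0 -1"
}}

```text
clock: 7.7
eef_pos: [0.6398, -0.0557, 0.0431]
ee_rot: [0.768, 0.64, 0.0, 0.0]
wrist_force: [-0.4, -0.6, 2.8]
gripper_width: 0.235
grip_force: 25.0
```

Call:
{"op": "step_arm", "data": {
  "increments": "0 0 0 0 0 0.4 -1; 0 0 0 0 0 0 -1"
}}

```text
clock: 7.87
eef_pos: [0.6398, -0.0557, 0.0431]
ee_rot: [0.768, 0.64, 0.0, 0.0]
wrist_force: [-2.2, 1.0, 9.7]
gripper_width: 0.237
grip_force: 25.0
```

In contact with the groove at about 10 N. I'll ease off and release.

Call:
{"op": "step_arm", "data": {
  "increments": "0 0 0 0 0 -0.4 -1; 0 0 0 0 0 0 -0.4; 0 0 0 0 0 0 -0.3; 0 0 0 0 0 0 -0.1; 0 0 0 0 0 0 0.1"
}}

```text
clock: 8.28
eef_pos: [0.6396, -0.0557, 0.0427]
ee_rot: [0.768, 0.64, -0.0, -0.0]
wrist_force: [0.1, 0.5, -0.4]
gripper_width: 0.463
grip_force: 0.0
```

Call:
{"op": "step_arm", "data": {
  "increments": "0 0 0 0 0 0 0.1; 0 0 0 0 0 0 0.1; 0 0 0 0 0 -10 0.1; 0 0 0 0 0 -25 0.1; 0 0 0 0 0 -30 0.1"
}}

```text
clock: 8.7
eef_pos: [0.6385, -0.0555, 0.1077]
ee_rot: [0.768, 0.64, -0.001, -0.001]
wrist_force: [-0.4, 0.4, 0.6]
gripper_width: 0.553
grip_force: 0.0
```

Call:
{"op": "step_arm", "data": {
  "increments": "0 0 0 0 0 0 0.1;0 0 0 0 0 0 0.1"
}}

```text
clock: 8.87
eef_pos: [0.6408, -0.0559, 0.1102]
ee_rot: [0.768, 0.64, 0.001, 0.001]
wrist_force: [-0.4, 0.2, -0.1]
gripper_width: 0.551
grip_force: 0.0
```

```bash
sed -i 's/^zb=.*/import sys;zb=float(sys.argv[1]) if len(sys.argv)>1 else s["eef_pos"][2]+.0033/; s/range(145,215)/range(128,215)/' chk.py; python3 chk.py .0456
```

```text
[ 0.64083783 -0.05589046  0.11020021] 79.63210285612985 [-0.42521248  0.21538369 -0.08801596]
bed x@y -0.055 0.6394 angs [-100.3  -100.29] width 0.0459 (np.float64(3.707398422253058e-05), 87) (np.float64(3.8912424124713387e-05), 87)
bar x@y -0.055 0.6393 angs [-100.35 -100.11] width 0.0227 (np.float64(8.482621861846634e-05), 87) (np.float64(2.6098019779790825e-05), 87)
bed x@y 0.02 0.6531 angs [-100.3  -100.29] width 0.0459 (np.float64(3.707398422253058e-05), 87) (np.float64(3.8912424124713387e-05), 87)
bar x@y 0.02 0.6529 angs [-100.35 -100.11] width 0.0224 (np.float64(8.482621861846634e-05), 87) (np.float64(2.6098019779790825e-05), 87)
```

View pics/last.png

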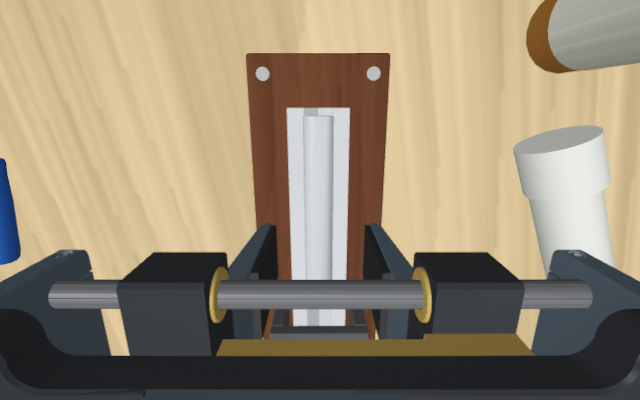

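The bar lies in the groove, its rear end at (318,115), central and parallel within 0.2 mm. I'll close the fingers and go behind it.

Call:
{"op": "step_arm", "data": {
  "increments": "0 0 0 36 -1 0 -1; 0 0 0 36 0 0 -1; 0 0 0 36 0 0 -1; 0 0 0 0 0 0 -1; 0 0 0 0 0 0 -1",
  "newtons": 5
}}

```text
clock: 9.33
eef_pos: [0.6576, 0.0525, 0.1068]
ee_rot: [0.767, 0.641, -0.001, -0.001]
wrist_force: [0.4, -0.8, 0.2]
gripper_width: 0.215
grip_force: 0.0
```

Call:
{"op": "step_arm", "data": {
  "increments": "0 0 0 0 0 0 -1; 0 0 0 0 0 0 -1; 0 0 0 0 0 0 -1; 0 0 0 0 0 0 -1"
}}

```text
clock: 9.67
eef_pos: [0.658, 0.0497, 0.1077]
ee_rot: [0.769, 0.64, -0.0, -0.0]
wrist_force: [-0.1, -0.3, 0.0]
gripper_width: 0.005
grip_force: 0.0
```

Call:
{"op": "step_arm", "data": {
  "increments": "0 0 0 0 0.4 20 -1; 0 0 0 0 0 20 -1; 0 0 0 0 0 12 -1; 0 0 0 0 0 8 -1; 0 0 0 0 0 3 -1"
}}

```text
clock: 10.08
eef_pos: [0.6579, 0.0503, 0.0436]
ee_rot: [0.768, 0.64, -0.001, -0.001]
wrist_force: [0.2, 0.3, -0.3]
gripper_width: 0.002
grip_force: 0.0
```

Call:
{"op": "step_arm", "data": {
  "increments": "0 0 0 0 0 0 -1; 0 0 0 0 0 0 -1; 0 0 0 0 0 0 -1"
}}

```text
clock: 10.33
eef_pos: [0.6591, 0.0506, 0.0457]
ee_rot: [0.768, 0.64, 0.001, 0.0]
wrist_force: [0.4, -0.1, -0.4]
gripper_width: 0.006
grip_force: 0.0
```

Call:
{"op": "step_arm", "data": {
  "increments": "0 0 0 -4 -0.3 1.8 -1; 0 0 0 -4 0 0 -1; 0 0 0 -3 0 0 -1; 0 0 0 -2 0 0 -1; 0 0 0 0 0 0 -1"
}}

```text
clock: 10.75
eef_pos: [0.6558, 0.0373, 0.0432]
ee_rot: [0.768, 0.64, -0.0, 0.0]
wrist_force: [0.1, -0.4, -0.3]
gripper_width: 0.004
grip_force: 0.0
```

```bash
python3 - <<'E'
from station import ctrl
from h import *
s=ctrl.read_state();print(s["eef_pos"],s["ee_rot"],s["wrist_force"])
c=ctrl.camera("scene");d=np.radians(-100.27);u=np.array([np.cos(d),np.sin(d)])
cv2.imwrite("pics/s5.png",cv2.resize(c["image"][180:290,180:360,::-1],None,fx=4,fy=4,interpolation=cv2.INTER_CUBIC))
E
```

```text
[0.6557871  0.03728059 0.04315782] [ 7.68296250e-01  6.40094423e-01 -4.63415061e-06  3.41850451e-05] [ 0.12692162 -0.37469514 -0.30042534]
```

View pics/s5.png

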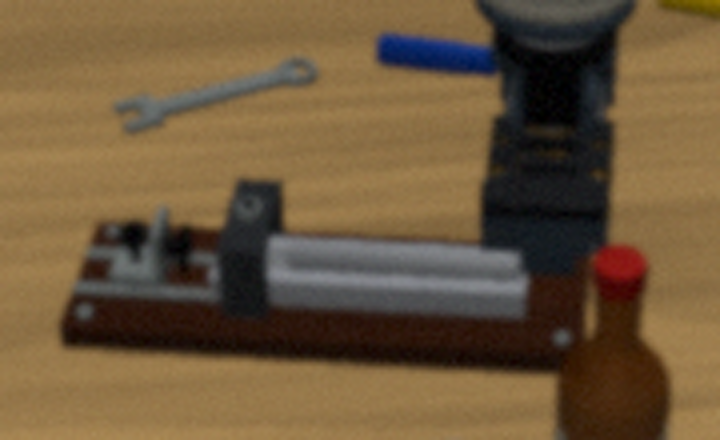

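The scene crop shows the closed fingers behind the bar's rear end at (535,245), and the bar in the groove ahead of the bridge. I'll push it along, safely short of the nearest possible pad position (about 66 mm of travel).

Call:
{"op": "step_arm", "data": {
  "increments": "0 0 0 -2 0 0 -1; 0 0 0 -2 0 0 -1; 0 0 0 -2 0 0 -1; 0 0 0 -3 0 0 -1; 0 0 0 -3 0 0 -1"
}}

```text
clock: 11.22
eef_pos: [0.6537, 0.0259, 0.0431]
ee_rot: [0.768, 0.64, 0.0, 0.0]
wrist_force: [0.3, 1.0, 0.4]
gripper_width: 0.008
grip_force: 0.9
```

Call:
{"op": "step_arm", "data": {
  "increments": "0 0 0 -3 0 0 -1; 0 0 0 -3 0 0 -1; 0 0 0 -3 0 0 -1; 0 0 0 -3 0 0 -1; 0 0 0 -3 0 0 -1"
}}

```text
clock: 11.63
eef_pos: [0.651, 0.011, 0.0431]
ee_rot: [0.768, 0.64, 0.0, 0.0]
wrist_force: [1.6, 1.8, 0.2]
gripper_width: 0.005
grip_force: 0.9
```

Call:
{"op": "step_arm", "data": {
  "increments": "0 0 0 -3 0 0 -1; 0 0 0 -3 0 0 -1; 0 0 0 -3 0 0 -1; 0 0 0 -3 0 0 -1; 0 0 0 -2 0 0 -1"
}}

```text
clock: 12.05
eef_pos: [0.6485, -0.0028, 0.0431]
ee_rot: [0.768, 0.64, 0.0, 0.0]
wrist_force: [1.2, 1.2, 1.6]
gripper_width: 0.005
grip_force: 1.0
```

Call:
{"op": "step_arm", "data": {
  "increments": "0 0 0 -3 0 0 -1; 0 0 0 -3 0 0 -1; 0 0 0 -3 0 0 -1; 0 0 0 -2 0 0 -1; 0 0 0 -2 0 0 -1"
}}

```text
clock: 12.47
eef_pos: [0.6462, -0.0155, 0.043]
ee_rot: [0.768, 0.64, 0.0, 0.0]
wrist_force: [2.1, 2.8, 1.5]
gripper_width: 0.004
grip_force: 1.2
```

Call:
{"op": "step_arm", "data": {
  "increments": "0 0 0 -1 0 0 -1; 0 0 0 -1 0 0 -1; 0 0 0 -1 0 0 -1; 0 0 0 -0.5 0 0 -1; 0 0 0 -0.5 0 0 -1"
}}

```text
clock: 12.88
eef_pos: [0.6455, -0.0191, 0.0431]
ee_rot: [0.768, 0.64, 0.0, 0.0]
wrist_force: [2.6, 2.6, 1.8]
gripper_width: 0.009
grip_force: 1.4
```

```bash
python3 - <<'E'
import pickle; from h import *
c=pickle.load(open("c0.pkl","rb"))["top"]
d=np.radians(-100.27);u=np.array([np.cos(d),np.sin(d)]);o=np.array([.6394,-.055])+u*.069
g=cv2.cvtColor(c["image"],cv2.COLOR_RGB2GRAY)
xs=np.arange(.045,.13,.003)
uv=proj(c,[[*(o+u*x),.0576] for x in xs])
for x,p in zip(xs,uv): print(round(x*1000),int(g[int(round(p[1])),int(round(p[0]))]),end=" | ")
E
```

```text
45 87 | 48 130 | 51 130 | 54 112 | 57 61 | 60 32 | 63 43 | 66 38 | 69 36 | 72 33 | 75 12 | 78 19 | 81 14 | 84 20 | 87 64 | 90 115 | 93 125 | 96 108 | 99 71 | 102 22 | 105 20 | 108 13 | 111 13 | 114 25 | 117 32 | 120 52 | 123 56 | 126 38 | 129 39 |
```

Call:
{"op": "step_arm", "data": {
  "increments": "0 0 0 -1 0 0 -1; 0 0 0 -1 0 0 -1; 0 0 0 -1 0 0 -1; 0 0 0 -1 0 0 -1; 0 0 0 -0.5 0 0 -1"
}}

```text
clock: 13.3
eef_pos: [0.6445, -0.0238, 0.043]
ee_rot: [0.768, 0.64, -0.0, -0.0]
wrist_force: [2.1, 0.9, 1.2]
gripper_width: 0.006
grip_force: 1.1
```

Call:
{"op": "step_arm", "data": {
  "increments": "0 0 0 -0.5 0 0 -1; 0 0 0 -0.5 0 0 -1; 0 0 0 -0.5 0 0 -1; 0 0 0 -0.5 0 0 -1; 0 0 0 -0.5 0 0 -1"
}}

```text
clock: 13.72
eef_pos: [0.644, -0.0261, 0.043]
ee_rot: [0.768, 0.64, -0.0, -0.0]
wrist_force: [2.1, 1.9, 0.6]
gripper_width: 0.002
grip_force: 0.9
```

Call:
{"op": "step_arm", "data": {
  "increments": "0 0 0 -0.5 0 0 -1; 0 0 0 -0.5 0 0 -1; 0 0 0 -0.5 0 0 -1; 0 0 0 -0.5 0 0 -1; 0 0 0 -0.5 0 0 -1"
}}

```text
clock: 14.13
eef_pos: [0.6436, -0.0286, 0.043]
ee_rot: [0.768, 0.64, -0.0, -0.0]
wrist_force: [1.5, 1.4, 0.6]
gripper_width: 0.003
grip_force: 0.8
```

Call:
{"op": "step_arm", "data": {
  "increments": "0 0 0 -0.5 0 0 -1; 0 0 0 -0.5 0 0 -1; 0 0 0 -0.5 0 0 -1; 0 0 0 -0.5 0 0 -1; 0 0 0 0 0 0 -1"
}}

```text
clock: 14.55
eef_pos: [0.6432, -0.0306, 0.043]
ee_rot: [0.768, 0.64, -0.0, -0.0]
wrist_force: [1.0, 0.3, 0.8]
gripper_width: 0.01
grip_force: 0.4
```

Call:
{"op": "step_arm", "data": {
  "increments": "0 0 0 -0.5 0 0 -1; 0 0 0 -0.5 0 0 -1; 0 0 0 -0.5 0 0 -1; 0 0 0 -0.5 0 0 -1; 0 0 0 0 0 0 -1"
}}

```text
clock: 14.97
eef_pos: [0.643, -0.0321, 0.043]
ee_rot: [0.768, 0.64, 0.0, -0.0]
wrist_force: [0.8, 5.8, -0.3]
gripper_width: 0.007
grip_force: 2.8
```

Contact: the push rose to 5.8 N where the pad was expected.

Call:
{"op": "step_arm", "data": {
  "increments": "0 0 0 -0.4 0 0 -1; 0 0 0 0 0 0 -1"
}}

```text
clock: 15.13
eef_pos: [0.643, -0.0323, 0.043]
ee_rot: [0.768, 0.64, 0.0, -0.0]
wrist_force: [2.9, 7.4, 0.0]
gripper_width: 0.006
grip_force: 3.5
```

Call:
{"op": "step_arm", "data": {
  "increments": "0 0 0 -0.3 0 0 -1; 0 0 0 0 0 0 -1; 0 0 0 0 0 0 -1; 0 0 0 0 0 0 -1"
}}

```text
clock: 15.47
eef_pos: [0.6429, -0.0325, 0.043]
ee_rot: [0.768, 0.64, 0.0, -0.0]
wrist_force: [1.8, 7.2, 0.5]
gripper_width: 0.004
grip_force: 3.9
```

Call:
{"op": "step_arm", "data": {
  "increments": "0 0 0 0.3 0 0 -1; 0 0 0 0.3 0 0 -1; 0 0 0 0.3 0 0 -1; 0 0 0 0.3 0 0 -1; 0 0 0 0.3 0 0 -1"
}}

```text
clock: 15.88
eef_pos: [0.6431, -0.0316, 0.043]
ee_rot: [0.768, 0.64, -0.0, -0.0]
wrist_force: [1.4, 3.6, 0.2]
gripper_width: 0.007
grip_force: 1.5
```

Call:
{"op": "step_arm", "data": {
  "increments": "0 0 0 0.3 0 0 -1; 0 0 0 0.3 0 0 -1; 0 0 0 0.4 0 0 -1; 0 0 0 0.5 0 0 -1; 0 0 0 0.5 0 0 -1"
}}

```text
clock: 16.3
eef_pos: [0.6434, -0.0299, 0.043]
ee_rot: [0.768, 0.64, -0.0, 0.0]
wrist_force: [-0.6, 0.2, 0.1]
gripper_width: 0.009
grip_force: 0.0
```

Call:
{"op": "step_arm", "data": {
  "increments": "0 0 0 5 0 0 -1; 0 0 0 10 0 0 -1; 0 0 0 10 0 0 -1; 0 0 0 0 0 -20 -1; 0 0 0 0 0 -30 -1"
}}

```text
clock: 16.72
eef_pos: [0.6463, -0.0032, 0.091]
ee_rot: [0.768, 0.641, -0.002, -0.002]
wrist_force: [0.2, -0.1, -0.3]
gripper_width: 0.005
grip_force: 0.0
```

Call:
{"op": "step_arm", "data": {
  "increments": "0 0 0 20 0 -20 -1; 0 0 0 20 0 -10 -1; 0 0 0 0 0 0 -1; 0 0 0 0 0 0 -1; 0 0 0 0 0 0 -1"
}}

```text
clock: 17.13
eef_pos: [0.6548, 0.0348, 0.1225]
ee_rot: [0.768, 0.641, -0.0, -0.0]
wrist_force: [-0.3, -0.7, 0.0]
gripper_width: 0.004
grip_force: 0.0
```

```bash
python3 - <<'E'
from station import ctrl
from h import *
s=ctrl.read_state();print(s["eef_pos"],s["wrist_force"])
w=ctrl.camera("wrist");t=ctrl.camera("scene")
a=cv2.resize(t["image"][190:280,185:345],(800,300),interpolation=cv2.INTER_CUBIC) if 0 else cv2.resize(t["image"][200:280,190:340],None,fx=3,fy=3,interpolation=cv2.INTER_CUBIC)
b=cv2.resize(w["image"][150:400,160:480],None,fx=1,fy=1)
out=np.zeros((250,770,3),np.uint8);out[:240,:450]=a;out[:,450:]=b
cv2.imwrite("pics/fin.png",out[:,:,::-1])
E
```

```text
[0.65476713 0.03475785 0.12248474] [-0.28479944 -0.66898828  0.01732028]
```

View pics/fin.png

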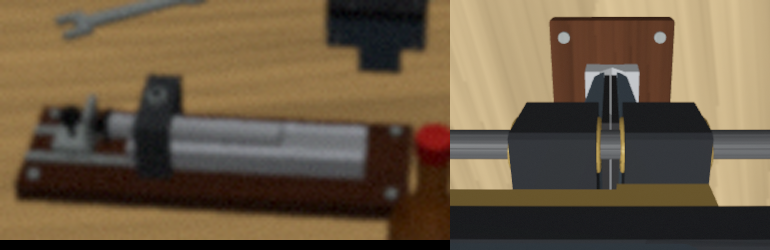

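The final picture shows the bar under the bridge with its end against the black pad at (105,123), its rear end at (283,130), and the gripper clear. Handing in.

```bash
python3 -c "
from station import ctrl
print(ctrl.close_job())"
```

```text
the job is handed in; nothing more can be done
None
```

The longest bar is in the V-groove under the bridge, pressed against the end stop at about 7 N by the wrist reading and then released; the job was handed in at about 17 s, and no verdict was returned.

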